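# Unlock and flip open the classroom power box

### The job

The flip-up lid of the power box on this art-room table is locked and someone wants to plug in a lamp. Take the red-handled T-key out of its wooden stand, lower it down the lock shaft until its socket drops fully home over the hidden square stem, turn it counter-clockwise (seen from above) until the bolt is free, and let go, leaving the key standing fully home in the lock. Then swing the lid up by its orange tab past its balance point so that it stays fully open on its own, without disturbing the brush cup, the glue stick or the paint tray.

Things in the scene. Friction and masses are not known exactly. Their poses are not given: they have to be found in the camera images.
- power_box: Grey aluminium power box standing fixed on the table, 140 (x) by 260 (y) by 100 mm high. Origin: centre of its underside; its x axis points from the tab side to the hinge side, z up. The lid covers the -y two thirds; the grey lock block (top at 100 mm) is the +y part.
- lock_mouth (a point): Centre of the mouth (brass ring) of the round lock shaft in the box's top face, 20 mm towards -x and 92 mm towards +y of the box's origin, 100 mm up; axes as the box. Bore 40 mm wide, straight down. Out of sight in it stands a brass stem, 18 mm square. Its flats start turned counter-clockwise, seen from above, from the box's x and y axes by a hidden angle, anything from 0 to 0.75 rad.
- stem_nose (a point): Upper end of the stem, on the shaft's axis, 40 mm below the mouth (axes as the box, does not turn with the stem). The stem ends in a round centring cone, 7 mm wide here and 18 mm wide 10 mm lower, where the square's corners begin and stop a key that is not in line.
- lock_floor (a point): On the shaft's axis, 70 mm below the mouth: the collar at the stem's foot, on which the key rests when fully home (axes as the box). The stem turns stiffly (0.08 N m) and stays where left; turned counter-clockwise it frees the lid from 1.2 rad (from the box's axes) on and meets a firm stop at 1.35 rad; clockwise stop at 0. While locked the lid lifts only 1 to 2 degrees.
- lid (a joint): Angle of the lid about its hinge, rad: 0 closed, grows as it opens, stop at 1.95. Nearly free hinge: balance point about 1.56: let go below 1.5 it falls shut, above 1.62 it falls back to the stop and stays. Lid 0.3 to 0.5 kg, a 138 by 176 mm plate 6 mm thick, with a steel keeper hanging 84 mm below it at its lock side.
- lid_tab (a point): Gripping point in the orange lift tab on the lid's free edge. Tab 18 mm wide (along the hinge), 10 mm thick, 43 mm long; this point is 29 mm out from the lid's edge, 14 mm from the tab's tip, 165 mm from the hinge line. Axes as the lid (at lid angle 0 as the box: x along the tab to the hinge, y along the hinge). Free on both sides and below (97 mm above the table when closed).
- lid_hinge (a point): Point on the lid's hinge line, in the middle of the lid's width, 94 mm above the table. The hinge line is the box's y axis direction; opening moves the tab up and then towards the box's +x.
- key_bar (a point): Centre of the red cross bar of the T-key, where it is gripped. Bar 74 (key x) by 12 (key y) by 14 mm high. Key 0.11 to 0.2 kg, z up along its shank. In the stand the bar is 110 mm above the table; fully home in the lock it is 125 mm above it.
- key_foot (a point): Centre of the key's lower end, 95 mm below the bar's centre. The lowest 44 mm of the key is a sleeve 26 mm square outside with a socket 20.6 mm square and 36 mm deep, sides parallel to the bar's, so it fits the stem at every quarter turn, within about 0.16 rad; above it an 11 mm square rod up to the bar.
- key_stand: Fixed wooden block 75 by 75 by 60 mm high, origin at the centre of its underside. The key stands in a square well in its middle, 28.5 mm wide and 45 mm deep; lift straight up.
- brush_cup: Loose white cup with three brushes, 74 mm wide, cup 90 mm and brushes 170 mm high; origin at the centre of its underside. Leave alone.
- glue_stick: Loose red and white glue stick standing upright, 32 mm in diameter, 95 mm high; origin at the centre of its underside. Leave alone.
- paint_tray: Loose flat blue watercolour tray, 75 by 180 by 12 mm; origin at the centre of its underside. Leave alone.
There are look-alikes about, which are no part of the job. Of the things like the part that bears key_bar, leave any that is purple; of the rest the smaller one is meant.

How it is judged (in metres and radians):
On the way, in this order (a step that is already met when the one before it is completed fails the run):
1. the key is fully home over the stem at the bottom of the lock shaft (z of key_foot in the frame of lock_mouth below -0.064 m and horizontal distance between key_foot and lock_mouth below 0.006 m), for 0.2 s.
2. the lid is open past its balance point (value of joint lid above 1.7 rad), for 0.1 s.
At the end, for the whole second after the job is handed in: The lid rests open against its stop by itself (joint over 1.85 rad, at rest), and the key stands released in the lock, upright within 0.15 rad, its foot at least 62 mm below the shaft's mouth and within 8 mm of its axis (value of joint lid above 1.85 rad and velocity of joint lid between -0.1 and 0.1 rad/s and z of key_foot in the frame of lock_mouth below -0.062 m and horizontal distance between key_foot and lock_mouth below 0.008 m and angle between key_bar's own z axis and vertical below 0.15 rad); the robot touches nothing.
It fails at once if the brush cup is moved by more than 20 mm or tipped (distance of brush_cup from where it was at the start of the episode above 0.02 m or angle between brush_cup's own z axis and vertical above 0.3 rad).
It fails at once if the glue stick is moved by more than 20 mm or tipped (distance of glue_stick from where it was at the start of the episode above 0.02 m or angle between glue_stick's own z axis and vertical above 0.3 rad).
It fails at once if the paint tray is moved by more than 20 mm (distance of paint_tray from where it was at the start of the episode above 0.02 m).
It also fails if it takes over 72 s, if anything falls off the work surface, if the arm or the gripper's body presses on something with over 40 N, if the wrist force passes 120 N, or if a joint passes its speed limit or range.

### The arm

A 6-joint arm with a two-finger parallel gripper is mounted at the origin on the work surface. World frame = base frame: x ahead of the robot, y to its left, z up, the work surface at z = 0. Lengths are in m, angles in degrees, forces in N, time in s.
With the tool pointing down it reaches from about 0.35 to 0.875 m from the base axis. Payload 4.2 kg.
Tool frame: the origin (TCP) lies midway between the tips of the shut fingers; the grasp point (between the pads) lies 19 mm behind it; z points along the fingers, y is the line along which they close (so a half turn about z gives the same grasp; the last joint's range is limited). The gripper opens to 87 mm and grips with 3 to 60 N. Pads are 19 mm wide; open, the fingers measure 117 mm over their backs; the gripper's body (75 mm by 190 mm) begins 51 mm behind the grasp point.
Start: joints at [14.817, 22.042, 0.453, 0, -68.411, -14.817], TCP at [0.625, 0, 0.223] pointing down, gripper open.
Joint ranges: [-179.83, 179.83], [-69.29, 118.12], [-61.27, 80.66], [-181.25, 117.63], [-171.15, -9.14], [-177.46, 177.46]. Speed limits (degrees/s): [159.86, 159.86, 180, 180, 180, 180].

### API

Orientations are given as [roll, pitch, yaw] about the fixed x, y, z axes, in that order (R = Rz(yaw) Ry(pitch) Rx(roll)).
In Python, from workcell import env gives the robot as it stands. The module is installed in compiled form; this text tells all that it offers. Calls block until the motion is done:
- env.goto(position, orientation): joint-space move of the TCP to a pose.
- env.move_straight(position, rotation=None, rate=0.15, force_limit=None): straight line of the TCP; rotation=None keeps the orientation; rate is the mean speed in m/s. With force_limit (N) it stops when the force on the tool has changed by that much, and returns True; else False.
- env.set_joints(angles): joint-space move.
- env.gripper_to(opening, grasp_force=None): opening from 0.0 (shut) to 1.0 (fully open); grasp_force is the grip in N (None keeps the last); returns when the fingers have stopped.
- env.dwell(seconds).
- env.inverse_kinematics(position, orientation): joint angles nearest the present ones, or None.
- env.read_state(): the state.
- env.grab_frame(name): name is "scene" or "side" or "wrist"; returns a dict with "image" (400x640x3 uint8, blue, green, red), "fx", "fy", "cx", "cy" (pixels), "D" ([k1, k2, p1, p2, k3] as OpenCV has them; the pictures are not rectified), "position" and "orientation" of the camera in the world. Camera axes: x right, y up, looking along -z (the intrinsics and any distortion apply to the point x, -y, -z); pixel columns grow to the right and rows downward; lengths in m; the calibration is good to about 2 mm. A picture is of the moment at which its call begins. There is no depth.
A pose or a line that the arm cannot do raises env.Unreachable and nothing moves.
- env.close_job(): hands the job in; it is judged then, once.
Trained networks look in a picture, given as the dict that the camera call returned (one of the last four; its "shot" number tells which), for a name from the list of things; names that differ only in an ending like _2 or _b are one class to them, and where a whole thing is asked for, a point or a joint stands for the part that bears it (a point fixed in the world has none). Each returns a list of dicts, best first, with "score" (0 to 1); they miss things now and then, are a little off and sometimes report something else, mostly with a low value. They report only what shows in the picture. A call takes as long as a camera call. They do not tell look-alikes from the thing itself.
- env.search_frame(picture, thing): "xyz" ([x, y, z] in m, in world coordinates, good to about 4 mm: the middle of the surface that is visible of it).
- env.trace(picture, thing): "mask" (400x640 bool, what is visible of it).
The state is a dict: "clock": time; "joint_positions": joint angles; "qvel": joint speeds; "joint_torque": joint torques, N m; "position": TCP position; "tool_rot": TCP orientation; "force": force on the tool from outside, world axes, zero at the start; "wrist_torque": the same for the moment, N m; "opening": opening from 0.0 (shut) to 1.0 (fully open); "finger_force": force on a finger pad.
Only numpy, scipy, OpenCV 4.12 (cv2) and the standard library are available. Lean on these libraries where they do the work, as an engineer would, in place of code of your own. Each camera call takes 0.05 s, during which the arm holds its last target. There are 200 camera calls.

## Working session

There is one attempt and no reset: what is moved stays moved. The work goes in short steps, each a Python script; the robot and the scene stay as the last script left them, time stands still between calls to the robot, and variables do not carry over. Pictures are saved under pics/ and viewed, at most 10 in all, crops included, and the job is handed in when it is done.

```bash
mkdir -p pics; cat > h.py <<'E'
from workcell import env
import numpy as np, cv2
from scipy.spatial.transform import Rotation as R
def camR(f):
    o=np.array(f["orientation"],float)
    return R.from_euler('xyz',o,degrees=True).as_matrix() if o.size==3 else (o if o.shape==(3,3) else R.from_quat(o).as_matrix())
def K(f): return np.array([[f["fx"],0,f["cx"]],[0,f["fy"],f["cy"]],[0,0,1]])
def at_z(f,px,z):
    u=cv2.undistortPoints(np.array([[px]],float),K(f),np.array(f["D"],float))[0,0]
    d=camR(f)@np.array([u[0],-u[1],-1]); p=np.array(f["position"]); return p+d*(z-p[2])/d[2]
def proj(f,X):
    c=(np.atleast_2d(X)-f["position"])@camR(f); c=c*[1,-1,-1]
    return cv2.projectPoints(c,np.zeros(3),np.zeros(3),K(f),np.array(f["D"],float))[0][:,0]
E
python3 - <<'E'
from h import *
fs={n:env.grab_frame(n) for n in("scene","side")}
for n,f in fs.items():
    cv2.imwrite(f"pics/{n}0.png",f["image"]); print(n,np.round(f["position"],3),f["orientation"],f["fx"],f["D"])
    for t in["power_box","lid","lid_tab","key_bar","key_stand","brush_cup","glue_stick","paint_tray"]:
        for r in env.search_frame(f,t)[:4]: print(t,round(r["score"],2),np.round(r["xyz"],3),np.round(proj(f,r["xyz"])[0]))
print(env.read_state()["clock"])
E
```

```text
scene [ 1.215 -0.089  0.887] [38.81374667  1.03538171 80.96335729] 365.0664183421754 [-0.02042956  0.          0.          0.          0.        ]
power_box 0.75 [ 0.615 -0.043  0.104] [309. 205.]
lid 0.79 [ 0.575 -0.074  0.102] [296. 196.]
lid_tab 0.85 [ 0.578 -0.069  0.102] [298. 197.]
key_bar 0.92 [0.656 0.283 0.1  ] [430. 201.]
key_bar 0.56 [0.412 0.368 0.072] [427. 145.]
key_bar 0.55 [0.535 0.33  0.113] [432. 164.]
key_bar 0.48 [ 0.617 -0.045  0.101] [309. 207.]
key_stand 0.72 [0.544 0.316 0.06 ] [425. 180.]
brush_cup 0.88 [ 0.488 -0.337  0.07 ] [204. 192.]
glue_stick 0.9 [ 0.759 -0.239  0.072] [239. 269.]
glue_stick 0.48 [ 0.49  -0.337  0.068] [204. 193.]
glue_stick 0.19 [ 0.616 -0.044  0.104] [309. 206.]
paint_tray 0.8 [0.76  0.068 0.012] [359. 263.]
side [-0.02  -0.678  0.639] [ 58.67248951   0.87508384 -41.40687322] 461.04880264665195 [0.0194361 0.        0.        0.        0.       ]
power_box 0.92 [ 0.527 -0.078  0.095] [338. 224.]
lid 0.89 [ 0.553 -0.076  0.103] [347. 216.]
lid 0.35 [0.512 0.299 0.042] [239. 185.]
lid_tab 0.76 [ 0.548 -0.07   0.103] [343. 216.]
key_bar 0.91 [0.64  0.286 0.058] [280. 166.]
key_bar 0.6 [0.407 0.369 0.046] [191. 187.]
key_bar 0.52 [0.522 0.328 0.111] [234. 157.]
key_stand 0.59 [0.51  0.301 0.043] [238. 184.]
brush_cup 0.89 [ 0.47  -0.342  0.071] [419. 312.]
glue_stick 0.56 [ 0.738 -0.248  0.057] [463. 234.]
paint_tray 0.84 [0.767 0.055 0.012] [371. 196.]
0.9
```

View pics/scene0.png

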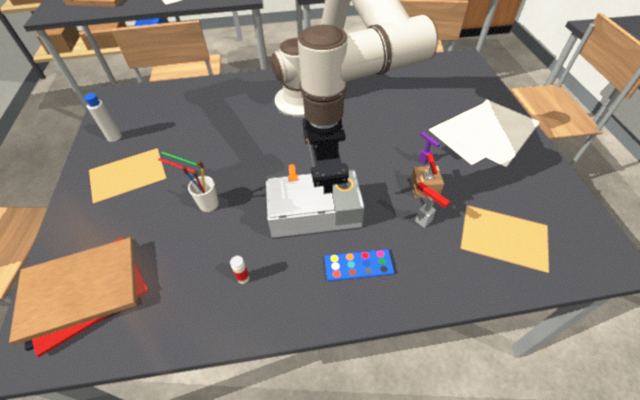

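View pics/side0.png

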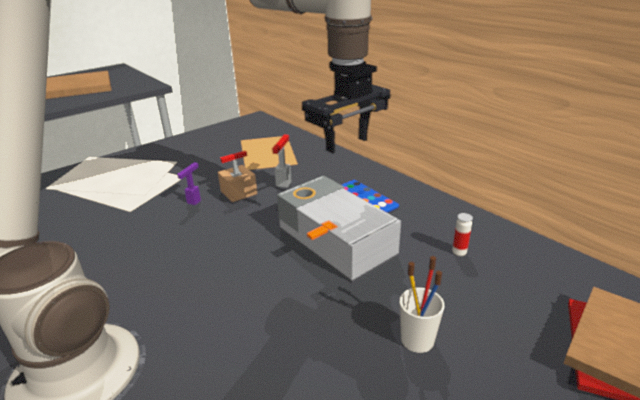

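The candidates in the scene picture are purple key (428,140), red key in the wooden stand (432,163) and a large red key standing free (432,193). The smaller red one, in the stand, fits. I'll confirm this in an enlarged crop from the wrist.

```bash
python3 - <<'E'
from h import *
import pickle
st=env.read_state(); print(st["tool_rot"])
o=st["tool_rot"]
P={}
for n,p in(("box",[0.56,-0.05,0.40]),("key",[0.50,0.31,0.33])):
    env.goto(p,o); env.dwell(0.3); f=env.grab_frame("wrist"); P[n]=f
    print(n,np.round(f["position"],3),f["orientation"],f["fx"],f["D"])
    for t in(["power_box","lid","lid_tab"] if n=="box" else["key_bar","key_stand"]):
        for r in env.search_frame(f,t)[:3]: print(t,round(r["score"],2),np.round(r["xyz"],3),np.round(proj(f,r["xyz"])[0]))
        for r in env.trace(f,t)[:3]:
            m=r["mask"].astype(np.uint8); c=cv2.minAreaRect(cv2.findNonZero(m)); print("  mask",round(r["score"],2),m.sum(),np.round(cv2.boxPoints(c)).tolist())
pickle.dump(P,open("P.pkl","wb"))
cv2.imwrite("pics/w0.png",P["box"]["image"]); cv2.imwrite("pics/w1.png",P["key"]["image"])
print(env.read_state()["clock"])
E
```

```text
[-1.79999898e+02  1.71317625e-03 -9.00025899e+01]
box [ 0.562 -0.127  0.561] [-1.64345123e+01 -1.52646638e-01 -1.79983620e+02] 343.9978561855717 [-0.04262617  0.          0.          0.          0.        ]
power_box 0.16 [ 0.561 -0.041  0.1  ] [323. 166.]
  mask 0.93 20097 [[263.0, 77.0], [405.0, 77.0], [405.0, 266.0], [263.0, 266.0]]
lid 0.78 [ 0.558 -0.065  0.096] [325. 148.]
  mask 0.88 13913 [[268.0, 82.0], [405.0, 82.0], [405.0, 215.0], [268.0, 215.0]]
lid_tab 0.84 [ 0.562 -0.069  0.099] [322. 145.]
lid_tab 0.55 [0.521 0.294 0.019] [344. 336.]
  mask 0.76 13742 [[269.0, 82.0], [405.0, 82.0], [405.0, 214.0], [269.0, 214.0]]
  mask 0.5 19905 [[264.0, 77.0], [404.0, 75.0], [406.0, 264.0], [266.0, 266.0]]
key [0.501 0.232 0.492] [-1.64762637e+01  3.12156287e-02  1.79924390e+02] 343.9978561855717 [-0.04262617  0.          0.          0.          0.        ]
key_bar 0.77 [0.527 0.331 0.114] [301. 191.]
key_bar 0.66 [0.639 0.292 0.135] [193. 161.]
  mask 0.95 1926 [[146.0, 176.0], [219.0, 122.0], [237.0, 146.0], [164.0, 200.0]]
  mask 0.61 1331 [[356.0, 203.0], [413.0, 177.0], [430.0, 213.0], [373.0, 239.0]]
  mask 0.56 1012 [[269.0, 196.0], [272.0, 169.0], [335.0, 175.0], [333.0, 203.0]]
key_stand 0.57 [0.518 0.314 0.056] [311. 167.]
  mask 0.79 2464 [[272.0, 208.0], [278.0, 145.0], [336.0, 150.0], [330.0, 213.0]]
4.2917
```

View pics/w0.png

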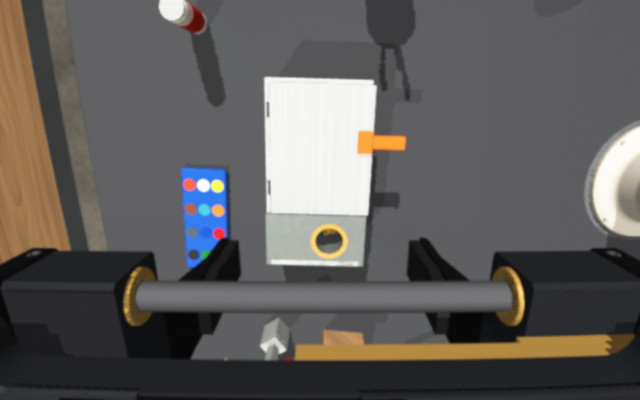

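View pics/w1.png

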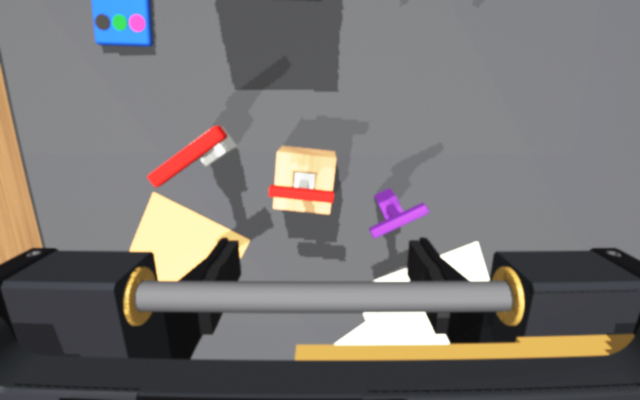

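The wrist picture shows the stand key's bar at (302,194). It is shorter than the larger red bar at (188,157), and the purple key is at (400,215). In the box picture the lock ring is at (329,241), the tab spans (358–405,143), and the hinge is on the left. Next I'll confirm the key in a crop and compute positions.

```bash
python3 - <<'E'
from h import *
import pickle
P=pickle.load(open("P.pkl","rb"))
f=P["key"]; im=f["image"]; hsv=cv2.cvtColor(im,cv2.COLOR_BGR2HSV)
red=((hsv[...,0]<6)|(hsv[...,0]>174))&(hsv[...,1]>180)&(hsv[...,2]>60)
roi=np.zeros_like(red); roi[175:210,260:345]=1
m=(red&roi).astype(np.uint8); b=cv2.boxPoints(cv2.minAreaRect(cv2.findNonZero(m))); print(m.sum(),b.tolist())
w=np.array([at_z(f,p,0.114)[:2] for p in b]); print(w.round(4),w.mean(0), [np.linalg.norm(w[i]-w[i-1]).round(4) for i in range(4)])
for i in(0,1): d=w[i]-w[i-1]; print("ang",np.degrees(np.arctan2(d[1],d[0])))
big=[at_z(f,p,0.13)[:2] for p in([[146,176],[219,122]])]; print("big len~",np.linalg.norm(big[0]-big[1]))
f2=P["box"]; h2=cv2.cvtColor(f2["image"],cv2.COLOR_BGR2HSV)
org=((h2[...,0]>6)&(h2[...,0]<28)&(h2[...,1]>170)).astype(np.uint8)
r=org.copy(); r[:215]=0; r[268:]=0; r[:,:300]=0; r[:,355:]=0; e=cv2.fitEllipse(max(cv2.findContours(r,0,1)[0],key=len)); print("ring",e,at_z(f2,e[0],0.1))
t=org.copy(); t[:125]=0; t[160:]=0; t[:,:350]=0;t[:,415:]=0; tb=cv2.boxPoints(cv2.minAreaRect(cv2.findNonZero(t)));print("tab",tb.tolist()); print(np.array([at_z(f2,p,0.102) for p in tb]).round(4))
for c in((265,78),(376,80),(363,265),(266,264)): print(c,at_z(f2,c,0.1).round(4))
cr=cv2.resize(im[110:250,130:440],None,fx=2.5,fy=2.5,interpolation=cv2.INTER_CUBIC); cv2.imwrite("pics/crop1.png",cr)
E
```

```text
610 [[269.1702575683594, 195.50440979003906], [270.1437683105469, 185.5261993408203], [333.6128234863281, 191.7183074951172], [332.6393127441406, 201.69651794433594]]
[[0.5634 0.3362]
 [0.5618 0.3245]
 [0.4898 0.3318]
 [0.4909 0.3437]] [0.52647099 0.33403267] [np.float64(0.0729), np.float64(0.0118), np.float64(0.0723), np.float64(0.0119)]
ang -5.8717673907584755
ang -97.96684742920029
big len~ 0.10224136037829354Traceback (most recent call last):
  File "<stdin>", line 13, in <module>
cv2.error: OpenCV(4.12.0) /io/opencv/modules/imgproc/src/shapedescr.cpp:361: error: (-201:Incorrect size of input array) There should be at least 5 points to fit the ellipse in function 'fitEllipseNoDirect'
```

```bash
python3 - <<'E'
from h import *
import pickle
P=pickle.load(open("P.pkl","rb"))
im=P["key"]["image"]
f2=P["box"]; h2=cv2.cvtColor(f2["image"],cv2.COLOR_BGR2HSV)
print(h2[226:230,329].tolist(),h2[143,390].tolist())
org=((h2[...,0]>4)&(h2[...,0]<32)&(h2[...,1]>110)&(h2[...,2]>90)).astype(np.uint8)
r=org.copy(); r[:215]=0; r[266:]=0; r[:,:300]=0; r[:,358:]=0; pts=cv2.findNonZero(r); e=cv2.fitEllipse(cv2.convexHull(pts)); print("ring",e,at_z(f2,e[0],0.1))
t=org.copy(); t[:125]=0; t[160:]=0; t[:,:350]=0;t[:,415:]=0; tb=cv2.boxPoints(cv2.minAreaRect(cv2.findNonZero(t)));print("tab",tb.tolist()); print(np.array([at_z(f2,p,0.102) for p in tb]).round(4))
for c in((265,78),(376,80),(363,265),(266,264)): print(c,at_z(f2,c,0.1).round(4))
cr=cv2.resize(im[110:250,130:440],None,fx=2.5,fy=2.5,interpolation=cv2.INTER_CUBIC); cv2.imwrite("pics/crop1.png",cr)
E
```

```text
[[24, 148, 248], [22, 154, 244], [20, 164, 225], [19, 167, 185]] [17, 196, 253]
ring ((328.83056640625, 240.6510772705078), (32.96731185913086, 35.575748443603516), 86.7635498046875) [0.55244896 0.06735346 0.1       ]
tab [[358.0, 131.0], [406.0, 131.0], [406.0, 153.0], [358.0, 153.0]]
[[ 0.5149 -0.0887  0.102 ]
 [ 0.4516 -0.0889  0.102 ]
 [ 0.4497 -0.0599  0.102 ]
 [ 0.5141 -0.0598  0.102 ]]
(265, 78) [ 0.6345 -0.1551  0.1   ]
(376, 80) [ 0.4934 -0.1527  0.1   ]
(363, 265) [0.5017 0.1064 0.1   ]
(266, 264) [0.6451 0.1046 0.1   ]
```

View pics/crop1.png

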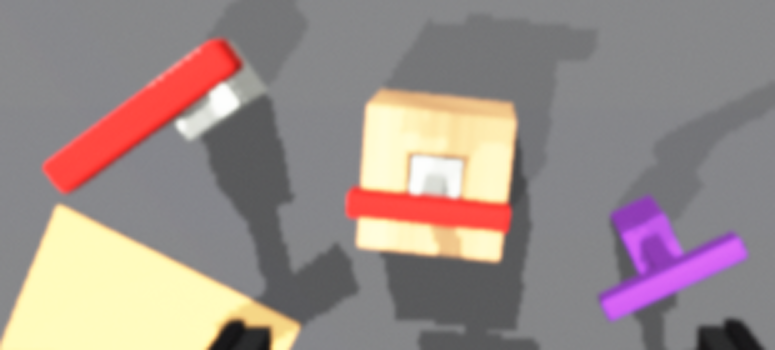

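The crop confirms it: the short red bar at (430,208) is in the wooden stand. The free key's bar is about 100 mm against 73 mm, and the purple one is excluded. Next I'll take matched close looks at the lock and the key with the grasp yaw, so that camera bias cancels.

```bash
python3 - <<'E'
from h import *
import pickle
for y in(-6,174):
    for p,yy in(([0.526,0.334,0.093],y),([0.552,0.0675,0.106],y),([0.552,0.0675,0.106],y+85)):
        j=env.inverse_kinematics(p,[180,0,yy]); print(y,yy,None if j is None else np.round(j,1))
Y=-6
P={}
for n,p,z in(("lock",[0.552,0.0675,0.20],0.1),("key",[0.5265,0.334,0.217],0.117)):
    env.goto(p,[180,0,Y]); env.dwell(0.4); f=env.grab_frame("wrist"); P[n]=f
    h=cv2.cvtColor(f["image"],cv2.COLOR_BGR2HSV)
    if n=="lock": m=(h[...,0]>4)&(h[...,0]<32)&(h[...,1]>110)&(h[...,2]>90)
    else: m=((h[...,0]<6)|(h[...,0]>174))&(h[...,1]>180)&(h[...,2]>60)
    k,l,s,c=cv2.connectedComponentsWithStats(m.astype(np.uint8))
    i=min([i for i in range(1,k) if s[i,4]>300],key=lambda i:np.hypot(*(c[i]-[320,200])))
    pts=cv2.findNonZero((l==i).astype(np.uint8)); print(n,s[i],c[i])
    if n=="lock": e=cv2.fitEllipse(cv2.convexHull(pts)); print(e,at_z(f,e[0],z).round(4))
    else:
        b=cv2.boxPoints(cv2.minAreaRect(pts)); w=np.array([at_z(f,q,z)[:2] for q in b]); d=[w[j]-w[j-1] for j in range(4)]
        print(b.tolist(),w.mean(0).round(4),[np.linalg.norm(q).round(4) for q in d],[np.degrees(np.arctan2(q[1],q[0])).round(2) for q in d])
    st=env.read_state(); print(np.round(st["position"],4),st["tool_rot"])
pickle.dump(P,open("P2.pkl","wb")); cv2.imwrite("pics/w2.png",np.vstack([P["lock"]["image"][50:330],P["key"]["image"][50:330]]))
print(env.read_state()["clock"])
E
```

```text
-6 -6 [ 47.3  28.4  -9.3   0.  -52.3  36.7]
-6 -6 [ 23.7  21.9 -18.3   0.  -49.8  60.3]
-6 79 [ 23.7  21.9 -18.3   0.  -49.8 145.3]
174 174 [  47.3   28.4   -9.3   -0.   -52.3 -143.3]
174 174 [  23.7   21.9  -18.3   -0.   -49.8 -119.7]
174 259 [ 23.7  21.9 -18.3   0.  -49.8 -34.7]
lock [ 292  171   66   64 1770] [324.52090395 198.70903955]
((324.2377014160156, 202.2449493408203), (63.21412658691406, 65.59844207763672), 85.76258850097656) [0.5529 0.0674 0.1   ]
[0.552  0.0676 0.2   ] [-1.79998841e+02 -3.40073777e-03 -5.98890978e+00]
key [ 316  156   14   89 1146] [322.06980803 200.15445026]
[[316.0, 156.0], [329.0, 156.0], [329.0, 244.0], [316.0, 244.0]] [0.5282 0.3344] [np.float64(0.0729), np.float64(0.01), np.float64(0.0729), np.float64(0.0107)] [np.float64(-6.41), np.float64(-96.06), np.float64(174.2), np.float64(83.94)]
[0.5267 0.3335 0.2171] [-1.79997076e+02 -3.75799538e-04 -6.04120304e+00]
7.8833
```

View pics/w2.png

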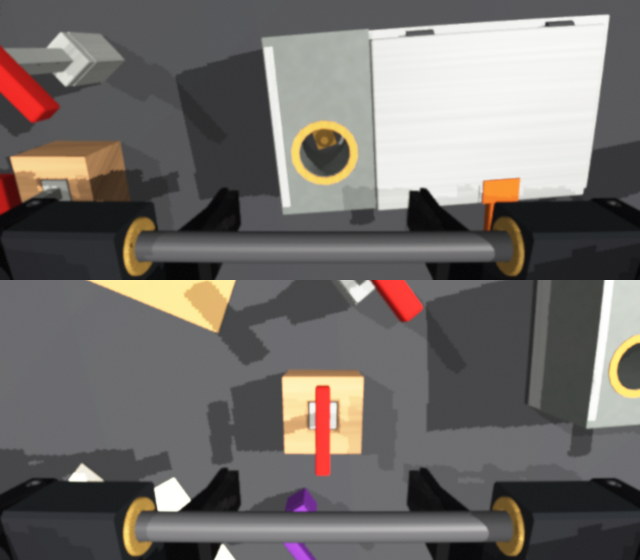

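The views show the ring at (324,202) with the stem visible inside, and the bar at (322,200), 73 mm long. Both agree with the first estimate to about 1–2 mm. Next I'll grasp and lift the key.

```bash
python3 - <<'E'
from h import *
import pickle
def S(t):
    s=env.read_state(); print(t,round(s["clock"],2),np.round(s["position"],4),np.round(s["tool_rot"],2),"F",np.round(s["force"],2),"M",np.round(s["wrist_torque"],2),"op",round(s["opening"],3),s["finger_force"]); return s
G=[0.528,0.334]; L=[0.5525,0.0677]
env.gripper_to(0.6,30)
env.goto(G+[0.14],[180,0,-6]); 
print(env.move_straight(G+[0.093],rate=0.1,force_limit=15)); S("down")
env.gripper_to(0.0,35); env.dwell(0.3); S("grip")
print(env.move_straight(G+[0.25],rate=0.12,force_limit=25)); S("lift")
env.goto(L+[0.25],[180,0,2]); env.dwell(0.4); S("above")
f=env.grab_frame("wrist"); s=env.grab_frame("side"); pickle.dump((f,s),open("P3.pkl","wb"))
cv2.imwrite("pics/w3.png",np.vstack([f["image"][100:330],s["image"][40:300]]))
E
```

```text
False
down 9.78 [0.5287 0.3346 0.0941] [-1.7992e+02 -1.0000e-01 -5.9800e+00] F [ 0.59  0.6  -0.  ] M [-0.08 -0.   -0.04] op 0.6 0.0
grip 10.84 [0.528 0.334 0.093] [-180.   -0.   -6.] F [-0.83  0.33  0.7 ] M [-0.05  0.05 -0.  ] op 0.131 34.99677889980376
False
lift 12.3 [0.5276 0.3337 0.2489] [ 1.7992e+02  8.0000e-02 -6.0100e+00] F [-0.18 -0.52 -2.43] M [-0.12  0.03 -0.03] op 0.132 34.996835980564356
above 13.74 [0.5525 0.0683 0.2499] [1.80e+02 1.00e-02 2.05e+00] F [-0.47 -0.85 -2.59] M [-0.12  0.04  0.01] op 0.135 34.9967691488564
```

View pics/w3.png

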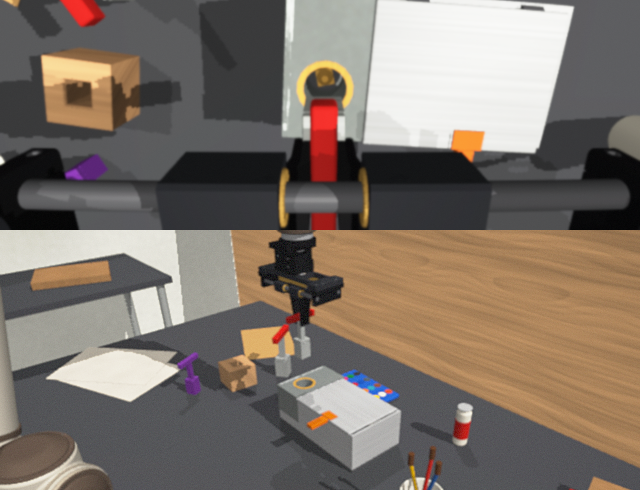

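The key is held upright and square in the grip, and the ring is straight ahead at (325,88 in the crop). I'll go down, stepping the angle until the socket drops onto the stem.

```bash
cat >> h.py <<'E'
def S(t):
    s=env.read_state(); print(t,round(s["clock"],2),np.round(s["position"],4),np.round(s["tool_rot"],1)[2],"F",np.round(s["force"],2),"M",np.round(s["wrist_torque"],2),"op",round(s["opening"],3),round(s["finger_force"],1)); return s
E
python3 - <<'E'
from h import *
L=[0.5525,0.0677]
env.move_straight(L+[0.188],rate=0.1); env.dwell(0.3); S("mouth")
hit=env.move_straight(L+[0.14],rate=0.05,force_limit=7); s=S(f"in {hit}")
if s["position"][2]<0.146:
    for y in(2,10,18,26,34,42):
        env.move_straight(L+[0.134],rotation=[180,0,y],rate=0.05)
        env.dwell(0.15); hit=env.move_straight(L+[0.106],rate=0.04,force_limit=8); s=S(f"try {y} {hit}")
        if s["position"][2]<0.114: break
        if s["position"][2]>0.136: break
E
```

```text
mouth 14.91 [0.5527 0.0678 0.1885] 2.0 F [-0.57 -0.28 -1.45] M [-0.12  0.03  0.04] op 0.133 35.0
in False 16.02 [0.5528 0.0678 0.1404] 2.0 F [ 0.05  0.58 -1.62] M [-0.1   0.04 -0.  ] op 0.133 35.0
try 2 True 16.8 [0.5527 0.0676 0.1257] 2.0 F [ 0.27 -0.48 -2.05] M [-0.46 -0.45  0.06] op 0.133 35.0
try 10 True 17.89 [0.5527 0.0677 0.1079] 10.0 F [-0.86 -0.28  4.43] M [-0.03  0.2   0.06] op 0.134 35.0
```

The key dropped fully home at yaw 10° (TCP z 0.108, as expected). Next I'll turn it counter-clockwise, watching the torque.

```bash
python3 - <<'E'
from h import *
L=[0.5525,0.0677]
env.dwell(0.3); S("home")
for y in(20,30,40,50,60,66,70,73,76,78,80,82):
    env.goto(L+[0.1075],[180,0,y]); env.dwell(0.15); s=S(y)
    if abs(s["wrist_torque"][2])>0.9: break
E
```

```text
home 18.19 [0.5526 0.0677 0.1079] 10.0 F [0.03 0.37 5.52] M [-0.    0.21  0.03] op 0.131 35.0
20 18.63 [0.553  0.0678 0.1079] 19.9 F [ 0.22 -0.1   3.71] M [-0.22 -0.05  0.05] op 0.136 35.0
30 19.07 [0.553  0.0679 0.1079] 29.9 F [1.16 0.26 4.65] M [-0.05 -0.17  0.06] op 0.134 35.0
40 19.52 [0.5529 0.068  0.1079] 39.9 F [0.24 0.63 5.13] M [ 0.11 -0.12  0.05] op 0.133 35.0
50 19.96 [0.5528 0.0681 0.1079] 49.9 F [0.63 1.41 6.14] M [ 0.21 -0.03  0.1 ] op 0.134 35.0
60 20.4 [0.5527 0.0682 0.1079] 59.9 F [-0.53  1.72  5.01] M [0.29 0.12 0.04] op 0.128 35.0
66 20.8 [0.5526 0.0682 0.1079] 65.9 F [-0.77  2.13  6.27] M [0.38 0.16 0.05] op 0.135 35.0
70 21.2 [0.5526 0.0682 0.1079] 69.9 F [-0.96  1.21  7.07] M [0.43 0.19 0.05] op 0.132 35.0
73 21.6 [0.5525 0.0682 0.1079] 72.9 F [-0.9   1.53  6.45] M [ 0.47  0.19 -0.01] op 0.131 35.0
76 22.0 [0.5525 0.0683 0.1079] 75.9 F [-0.53  2.02  6.84] M [ 0.48  0.29 -0.05] op 0.133 35.0
78 22.4 [0.5524 0.0682 0.1079] 77.9 F [-0.97  2.49  6.61] M [0.51 0.32 0.02] op 0.135 35.0
80 22.8 [0.5524 0.0682 0.1079] 79.9 F [-1.16  1.39  6.27] M [0.5  0.36 0.03] op 0.136 35.0
82 23.2 [0.5524 0.0682 0.1079] 81.9 F [-1.18  2.33  6.48] M [ 0.56  0.3  -0.04] op 0.13 35.0
```

```bash
python3 - <<'E'
from h import *
L=[0.5525,0.0677]
for y in(84,86,88,90,92):
    env.goto(L+[0.1078],[180,0,y]); env.dwell(0.2); s=S(y)
    if abs(s["wrist_torque"][2])>0.25: break
E
```

```text
84 23.65 [0.5523 0.0682 0.1079] 83.8 F [-1.65  2.61  5.35] M [0.58 0.32 0.04] op 0.134 35.0
86 24.1 [0.5522 0.0682 0.1079] 85.8 F [-1.47  3.1   5.65] M [ 0.69  0.27 -0.13] op 0.137 35.0
88 24.55 [0.5522 0.0682 0.1079] 87.8 F [-1.42  2.64  5.56] M [ 0.67  0.31 -0.34] op 0.128 35.1
```

The firm stop was met at about 85° (torque –0.3 N m), so the bolt is free. Next I'll relax, release, retreat and look at the tab from close by.

```bash
python3 - <<'E'
from h import *
L=[0.5523,0.068]
env.goto(L+[0.1079],[180,0,85.5]); env.dwell(0.2); S("relaxed")
env.gripper_to(0.4); env.dwell(0.2); S("open")
env.move_straight(L+[0.21],rate=0.1,force_limit=10); S("up")
env.goto([0.464,-0.068,0.2],[180,0,-2]); env.dwell(0.4)
f=env.grab_frame("wrist"); h=cv2.cvtColor(f["image"],cv2.COLOR_BGR2HSV)
m=((h[...,0]>4)&(h[...,0]<25)&(h[...,1]>150)&(h[...,2]>90)).astype(np.uint8)
k,l,s,c=cv2.connectedComponentsWithStats(m)
i=min([i for i in range(1,k) if s[i,4]>200],key=lambda i:np.hypot(*(c[i]-[320,200]))); print(s[i],c[i])
for v in range(s[i,1],s[i,1]+s[i,3],8):
    u=np.where(l[v]==i)[0]; a=at_z(f,(u.min(),v),.102);b=at_z(f,(u.max()+1,v),.102); print(v,a.round(4)[:2],b.round(4)[:2])
s2=env.grab_frame("scene")
cv2.imwrite("pics/w4.png",np.vstack([f["image"],cv2.resize(s2["image"][130:290,200:520],(640,320))])[:,:][ :720] if False else np.hstack([f["image"][:320],cv2.resize(s2["image"][130:290,250:410],(320,320))])[:,160:960])
S("look")
E
```

```text
relaxed 25.0 [0.5522 0.0683 0.1079] 85.5 F [-0.65  1.6   5.44] M [ 0.49  0.22 -0.01] op 0.137 35.0
open 25.92 [0.5523 0.068  0.1079] 85.5 F [-0.07  0.53  0.06] M [-0.15 -0.09 -0.05] op 0.403 0.0
up 27.09 [0.5518 0.0679 0.2092] 85.5 F [-0.69 -0.2  -0.56] M [-0.16 -0.09 -0.01] op 0.397 0.0
[ 312  139   38   80 2232] [330.68145161 174.00134409]
139 [ 0.5148 -0.0756] [ 0.5144 -0.0884]
147 [ 0.5094 -0.0604] [ 0.5084 -0.089 ]
155 [ 0.5033 -0.0601] [ 0.5023 -0.0889]
163 [ 0.4972 -0.0598] [ 0.4962 -0.0889]
171 [ 0.4908 -0.065 ] [ 0.4901 -0.0834]
179 [ 0.4845 -0.0647] [ 0.4839 -0.0833]
187 [ 0.4781 -0.0645] [ 0.4775 -0.0832]
195 [ 0.4716 -0.065 ] [ 0.471 -0.083]
203 [ 0.4651 -0.0648] [ 0.4645 -0.0829]
211 [ 0.4585 -0.0645] [ 0.4578 -0.0828]
look 28.79 [ 0.464  -0.0679  0.2   ] -2.0 F [ 0.4  -0.12  0.57] M [-0.05  0.03  0.  ] op 0.4 0.0
```

View pics/w4.png

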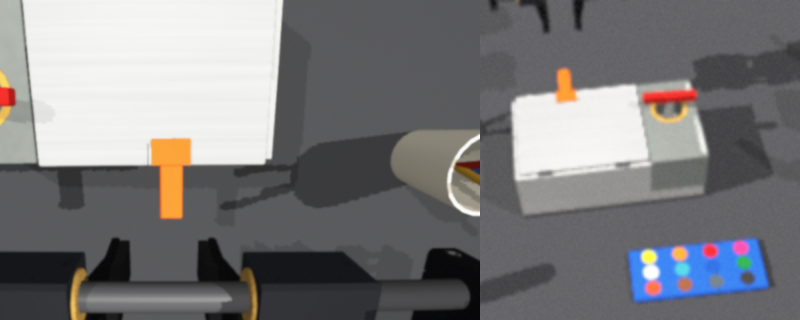

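The key stands in the lock with its bar up. The tab runs from (172,165) to (172,218) in the crop, so the grip point is about (0.465, –0.074). Next I'll grip it with the closing line parallel to the hinge, so the tab can pivot in the pads, and follow the arc.

```bash
python3 - <<'E'
from h import *
o=[180,0,-2]; T=np.array([0.465,-0.074,0.098]); y0=np.radians(-2); ex=np.array([np.cos(y0),np.sin(y0),0])
H=T+0.165*ex-[0,0,0.004]; off=np.array([0,0,-0.019])
env.gripper_to(0.5,14)
env.goto(T+off+[0,0,0.06],o)
print(env.move_straight(T+off,rate=0.08,force_limit=10)); S("down")
env.gripper_to(0.0,14); env.dwell(0.2); S("grip")
p=lambda a:H+0.165*(-np.cos(a)*ex+np.array([0,0,np.sin(a)]))
a0=np.arcsin(0.004/.165)
for i,a in enumerate(np.arange(0.06,1.82,0.08)):
    hit=env.move_straight(p(a+a0)+off,rate=0.08,force_limit=14)
    if i%3==0 or hit: s=S(f"{a:.2f} {hit}")
    if hit: break
S("end")
E
```

```text
False
down 30.55 [ 0.4656 -0.0739  0.0796] -2.0 F [ 0.67  0.34 -0.18] M [-0.14  0.02  0.01] op 0.496 0.0
grip 31.32 [ 0.4651 -0.0737  0.0791] -2.0 F [-1.13  4.59  3.1 ] M [1.08 0.36 0.08] op 0.206 14.0
0.06 False 31.6 [ 0.4655 -0.0737  0.0887] -2.0 F [-0.01  4.97 -2.93] M [1.25 0.02 0.08] op 0.201 14.0
0.30 False 32.55 [ 0.473  -0.0739  0.1272] -2.0 F [-0.23  5.86 -1.73] M [1.51 0.25 0.11] op 0.205 14.0
0.54 False 33.5 [ 0.4894 -0.0744  0.1626] -2.0 F [-1.84  5.19 -0.03] M [1.67 0.68 0.1 ] op 0.205 14.0
0.78 False 34.45 [ 0.5143 -0.075   0.1934] -2.0 F [-3.22  7.3   1.24] M [1.85 0.95 0.07] op 0.205 14.0
1.02 False 35.4 [ 0.5465 -0.0759  0.2175] -2.0 F [-2.02  7.13  1.44] M [1.92 0.68 0.07] op 0.204 14.0
1.26 False 36.35 [ 0.5834 -0.0769  0.2331] -2.0 F [-1.82  6.57  0.94] M [ 1.97  0.25 -0.  ] op 0.204 14.0
1.50 False 37.3 [ 0.6225 -0.078   0.2392] -2.0 F [-0.61  6.89  0.65] M [1.95 0.11 0.06] op 0.206 14.0
1.74 False 38.25 [ 0.6619 -0.0791  0.2358] -2.0 F [ 0.41  7.94 -0.57] M [ 1.92 -0.04  0.07] op 0.203 14.0
end 38.25 [ 0.6619 -0.0791  0.2358] -2.0 F [ 0.41  7.94 -0.57] M [ 1.92 -0.04  0.07] op 0.203 14.0
```

Opening 0.205 matches the 18 mm tab, and the last step is at about 1.74 rad. I'll go on to 1.86, hold, release, retreat and look.

```bash
python3 - <<'E'
from h import *
T=np.array([0.465,-0.074,0.098]); y0=np.radians(-2); ex=np.array([np.cos(y0),np.sin(y0),0])
H=T+0.165*ex-[0,0,0.004]; off=np.array([0,0,-0.019])
for a in(1.84,1.89): 
    q=H+0.165*(-np.cos(a)*ex+np.array([0,0,np.sin(a)]))+off; print(env.move_straight(q,rate=0.06,force_limit=10))
env.dwell(0.3); S("hold"); env.gripper_to(0.5); env.dwell(0.2); S("open")
print(env.move_straight(q+[0,0,0.1],rate=0.12,force_limit=10)); env.goto([0.50,-0.05,0.38],[180,0,-2]); env.dwell(0.8); S("clear")
a=env.grab_frame("scene"); b=env.grab_frame("side")
cv2.imwrite("pics/end.png",np.hstack([cv2.resize(a["image"][100:300,200:400],(400,400)),cv2.resize(b["image"][100:300,200:400],(400,400))]))
E
```

```text
False
False
hold 39.19 [ 0.6815 -0.0796  0.2302] -2.0 F [ 1.33  7.16 -1.59] M [ 1.91 -0.    0.04] op 0.205 14.0
open 40.14 [ 0.6816 -0.0816  0.2317] -2.0 F [-0.13 -0.25  0.5 ] M [-0.12  0.05 -0.03] op 0.5 0.0
False
clear 42.71 [ 0.5    -0.05    0.3801] -2.0 F [ 0.71 -0.14 -0.95] M [-0.04 -0.04  0.02] op 0.505 0.0
```

View pics/end.png

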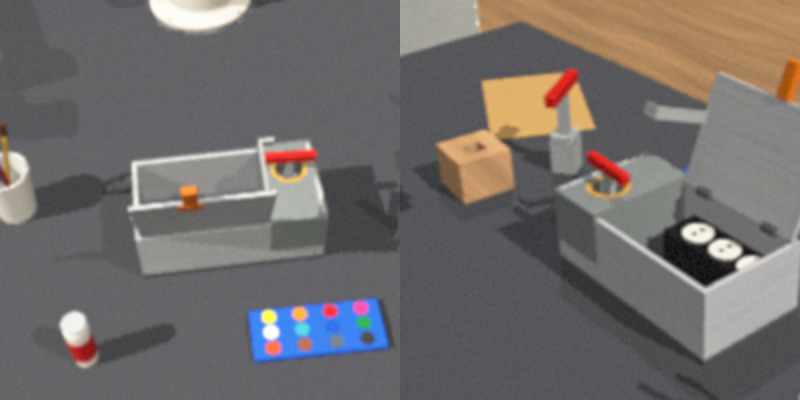

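The picture shows the lid fully open with its tab at (190,198), the key upright in the lock at (290,160), and the cup, glue stick and tray where they were. I'm handing in.

```bash
python3 -c "
from h import *
print(env.close_job())"
```

```text
the job is handed in; nothing more can be done
None
```

I handed the job in at about 43 s: the bolt is free, the key is standing released and fully home in the lock, the lid is resting open on its own, and the brush cup, glue stick and paint tray look undisturbed in the last picture; no verdict came back.

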